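# Pack the sample clamp with spacer plates and hold it shut

## Robot

A 6-joint arm with a two-finger parallel gripper is mounted at the origin on a cart in front of the work surface, level with it; the furniture and walls round the work are solid. World frame = base frame: x ahead of the robot, y to its left, z up, the work surface at z = 0. Lengths are in m, angles in rad, forces in N, time in s.
With the tool pointing down it reaches from about 0.3 to 0.825 m from the base axis. Payload 5.4 kg.
Tool frame: the origin (TCP) lies midway between the tips of the shut fingers; the grasp point (between the pads) lies 19 mm behind it; y points along the fingers, z is the direction in which the jaws open and shut, and the axes are right-handed (so a half turn about y gives the same grasp; the last joint's range is limited). The gripper opens to 92 mm and grips with 3 to 60 N. Pads are 20 mm wide; open, the fingers measure 128 mm over their backs; the gripper's body (75 mm by 189 mm) begins 69 mm behind the grasp point.
Start: joints at [1.058, 0.158, 1.597, -0, 1.386, -0.21], TCP at [0.171, 0.549, 0.215] pointing down, gripper open.
Joint ranges: [-2.91, 2.91], [-0.94, 2.29], [0.18, 2.7], [-1.29, 4.43], [0.17, 2.64], [-3, 3]. Speed limits (rad/s): [2.57, 2.57, 3.14, 3.14, 3.14, 3.14].

## Interface

Orientations are given as a unit quaternion [w, x, y, z].
In Python, from cell import robot gives the robot as it stands. The module is installed in compiled form; this text tells all that it offers. Calls block until the motion is done:
- robot.move_pose(position, orientation): joint-space move of the TCP to a pose.
- robot.servo_line(position, rate=0.15, rot=None, until_force=None): straight line of the TCP; rot=None keeps the orientation; rate is the mean speed in m/s. With until_force (N) it stops when the force on the tool has changed by that much, and returns True; else False.
- robot.movej(angles): joint-space move.
- robot.gripper_to(opening, newtons=None): opening from 0.0 (shut) to 1.0 (fully open); newtons is the grip in N (None keeps the last); returns when the fingers have stopped.
- robot.hold(seconds).
- robot.inverse_kinematics(position, orientation): joint angles nearest the present ones, or None.
- robot.observe(): the state.
- robot.camera(name): name is "scene" or "top" or "wrist"; returns a dict with "img" (480x640x3 uint8, red, green, blue), "intrinsics" (3x3 intrinsics, pixels), "R" (3x3) and "t" (3): a world point X has camera coordinates R X + t. Camera axes: x right, y down, z forward; pixel columns grow to the right and rows downward; lengths in m; the calibration is good to about 2 mm. The wrist camera is an equidistant fisheye: a pixel r from the principal point sees the ray r / f radians off the axis. A picture is of the moment at which its call begins. There is no depth.
A pose or a line that the arm cannot do raises robot.MotionError and nothing moves.
- robot.job_done(): hands the job in, once; it reports no verdict.
Trained networks look in a picture, given as the dict that the camera call returned (one of the last four; its "shot" number tells which), for a name from the list of things; names that differ only in an ending like _2 or _b are one class to them, and where a whole thing is asked for, a point or a joint stands for the part that bears it (a point fixed in the world has none). Each returns a list of dicts, best first, with "p" (0 to 1); they miss things now and then, are a little off and sometimes report something else, mostly with a low value. They report only what shows in the picture. A call takes as long as a camera call. They do not tell look-alikes from the thing itself.
- robot.silhouettes(picture, name): "region" (480x640 bool, what is visible of it) and "rect" ([left, top, right, bottom] in pixels, round what is visible of it).
The state is a dict: "time": time; "joints": joint angles; "qd": joint speeds; "tau": joint torques, N m; "position": TCP position; "eef_rot": TCP orientation; "ft_force": force on the tool from outside, world axes, zero at the start; "moment": the same for the moment, N m; "finger_gap": opening from 0.0 (shut) to 1.0 (fully open).
Only numpy, scipy, OpenCV 4.12 (cv2) and the standard library are available. Lean on these libraries where they do the work, as an engineer would, in place of code of your own. Each camera call takes 0.05 s, during which the arm holds its last target.

## Task

Pack the sample clamp: lay aluminium spacer plates flat and squarely one on another on the loaded cell, between the posts, using just as many as it takes to fill the gap, so that the press arm, swung down over them, comes to lie about level with its sprung foot bearing on the pack (with too few the foot does not press on them, with one too many the arm is left standing at a slant). Then swing the arm down onto the pack with the fingers and finish while still pressing its paddle down firmly, not letting go; leave the plates you do not need, the beaker and the dropper bottle where they are.

Things in the scene. Friction and masses are not known exactly. Their poses are not given: they have to be found in the camera images.
- clamp: sample clamp fixed to the worktop: grey base 215 x 76 x 12 mm; origin on the worktop under the cell centre; x along it to the arm's hinge, y across, z up. Upright posts (7 mm thick, tops 76 mm above the worktop) at x = +-30.5, y = +-13 mm: plates go between them with 3 mm play at each end; both y sides are open for the fingers.
- cell_top (a point): centre of the flat top (46 x 35 mm) of the loaded sample cell in the clamp. The cell stands fast; its height differs from case to case, its top being 34 to 50 mm above the worktop. Axes as clamp.
- press_hinge (a point): middle of the press arm's hinge axis (which runs along y of the clamp), 82 mm above the worktop, 95 mm from the cell centre along the clamp's +x. Axes as clamp.
- press_arm (a joint): angle of the press arm, rad: 0 = level over the cell, on its stop; 1.57 = upright, open (it starts leaning back a little past upright). Stiff hinge: stays where it is left, 1 to 2 N at the paddle moves it. A sprung rubber foot (19 mm across) sits 95 mm from the hinge; with the arm level its underside is 61 mm above the worktop; it gives 5 mm, at 3 N per mm. 10 mm at the foot = 0.105 rad.
- paddle (a point): middle of the outer face (up when the arm is level, away from the cell when it is open) of the black 40 x 40 x 10 mm paddle at the arm's free end, 156 mm from the hinge axis along the arm; press here. The face lies 5 mm above the line from the hinge axis; the bar to the hinge is 16 mm wide. z: outward normal; y: along the hinge axis.
- plate_0_c (a point): centre (half-way up) of one of four equal aluminium spacer plates, 48 (own x) x 36 (own y) x 10 mm (z), about 50 g, lying flat on the worktop; on the cell its x lies along the x of cell_top, either way round.
- plate_1_c (a point): centre (half-way up) of one of four equal aluminium spacer plates, 48 (own x) x 36 (own y) x 10 mm (z), about 50 g, lying flat on the worktop; on the cell its x lies along the x of cell_top, either way round.
- plate_2_c (a point): centre (half-way up) of one of four equal aluminium spacer plates, 48 (own x) x 36 (own y) x 10 mm (z), about 50 g, lying flat on the worktop; on the cell its x lies along the x of cell_top, either way round.
- plate_3_c (a point): centre (half-way up) of one of four equal aluminium spacer plates, 48 (own x) x 36 (own y) x 10 mm (z), about 50 g, lying flat on the worktop; on the cell its x lies along the x of cell_top, either way round.
- beaker_c (a point): centre (half-way up) of a clear beaker, 52 mm across, 69 mm tall, that stands by; not to be disturbed.
- dropper_c (a point): centre (half-way up) of a dropper bottle, 36 mm across, 98 mm tall, that stands by; not to be disturbed.
Not all that is in view belongs to the job. What is shaped like the part that bears plate_2_c but turquoise is not meant.

How it is judged:
On the way:
1. at least two plates lie on one another on the cell while the press arm is still open (value of joint press_arm above 0.6 rad and ((horizontal distance between plate_0_c and cell_top below 0.008 m and z of plate_0_c in the frame of cell_top between 0.002 and 0.0175 m and angle between plate_0_c's own z axis and vertical below 0.09 rad and angle between the x axis of plate_0_c and the x axis of cell_top, either way round below 0.15 rad and z of plate_0_c in the frame of cell_top above 0.013 m and contact force between the fingers and plate_0 below 0.2 N) or (horizontal distance between plate_1_c and cell_top below 0.008 m and z of plate_1_c in the frame of cell_top between 0.002 and 0.0175 m and angle between plate_1_c's own z axis and vertical below 0.09 rad and angle between the x axis of plate_1_c and the x axis of cell_top, either way round below 0.15 rad and z of plate_1_c in the frame of cell_top above 0.013 m and contact force between the fingers and plate_1 below 0.2 N) or (horizontal distance between plate_2_c and cell_top below 0.008 m and z of plate_2_c in the frame of cell_top between 0.002 and 0.0175 m and angle between plate_2_c's own z axis and vertical below 0.09 rad and angle between the x axis of plate_2_c and the x axis of cell_top, either way round below 0.15 rad and z of plate_2_c in the frame of cell_top above 0.013 m and contact force between the fingers and plate_2 below 0.2 N) or (horizontal distance between plate_3_c and cell_top below 0.008 m and z of plate_3_c in the frame of cell_top between 0.002 and 0.0175 m and angle between plate_3_c's own z axis and vertical below 0.09 rad and angle between the x axis of plate_3_c and the x axis of cell_top, either way round below 0.15 rad and z of plate_3_c in the frame of cell_top above 0.013 m and contact force between the fingers and plate_3 below 0.2 N))), for 0.2 s.
At the end, for the whole second after the job is handed in: Fingers press the arm (over 2 N); arm at rest within 0.11 rad of level, its foot bearing on the pack (over 3 N); each plate either flat in the pack (8 mm from the cell axis, 0.15 rad) or within 30 mm of its starting place; fingers touch no plate (value of joint press_arm below 0.11 rad and velocity of joint press_arm between -0.05 and 0.05 rad/s and (contact force between press_arm and plate_0 above 3 N or contact force between press_arm and plate_1 above 3 N or contact force between press_arm and plate_2 above 3 N or contact force between press_arm and plate_3 above 3 N) and contact force between the fingers and press_arm above 2 N and ((horizontal distance between plate_0_c and cell_top below 0.008 m and z of plate_0_c in the frame of cell_top above 0.002 m and angle between plate_0_c's own z axis and vertical below 0.09 rad and angle between the x axis of plate_0_c and the x axis of cell_top, either way round below 0.15 rad) or distance of plate_0_c from where it was at the start of the episode below 0.03 m) and ((horizontal distance between plate_1_c and cell_top below 0.008 m and z of plate_1_c in the frame of cell_top above 0.002 m and angle between plate_1_c's own z axis and vertical below 0.09 rad and angle between the x axis of plate_1_c and the x axis of cell_top, either way round below 0.15 rad) or distance of plate_1_c from where it was at the start of the episode below 0.03 m) and ((horizontal distance between plate_2_c and cell_top below 0.008 m and z of plate_2_c in the frame of cell_top above 0.002 m and angle between plate_2_c's own z axis and vertical below 0.09 rad and angle between the x axis of plate_2_c and the x axis of cell_top, either way round below 0.15 rad) or distance of plate_2_c from where it was at the start of the episode below 0.03 m) and ((horizontal distance between plate_3_c and cell_top below 0.008 m and z of plate_3_c in the frame of cell_top above 0.002 m and angle between plate_3_c's own z axis and vertical below 0.09 rad and angle between the x axis of plate_3_c and the x axis of cell_top, either way round below 0.15 rad) or distance of plate_3_c from where it was at the start of the episode below 0.03 m) and contact force between the fingers and plate_0 below 0.2 N and contact force between the fingers and plate_1 below 0.2 N and contact force between the fingers and plate_2 below 0.2 N and contact force between the fingers and plate_3 below 0.2 N); the arm keeps its last pose, push and grip.
It fails at once if the beaker was disturbed (moved over 30 mm) (distance of beaker_c from where it was at the start of the episode above 0.03 m).
It fails at once if the dropper was disturbed (moved over 30 mm) (distance of dropper_c from where it was at the start of the episode above 0.03 m).
It also fails if it takes over 72 s, if anything falls off the work surface, if the arm or the gripper's body presses on something with over 40 N, if the wrist force passes 120 N, or if a joint passes its speed limit or range.

## Working session

There is one attempt and no reset: what is moved stays moved. The work goes in short steps, each a Python script; the robot and the scene stay as the last script left them, time stands still between calls to the robot, and variables do not carry over. Pictures are saved under pics/ and viewed, and the job is handed in when it is done.

```bash
mkdir -p pics; ls; python3 - <<'E'
from cell import robot
import cv2
print(robot.observe())
for n in ["scene","top","wrist"]:
    c=robot.camera(n); cv2.imwrite(f"pics/{n}0.png",c["img"][:,:,::-1]); print(n,c["intrinsics"],c["R"],c["t"])
E
```

```text
pics
{'time': 0.0, 'joints': array([ 1.05791664e+00,  1.59037818e-01,  1.59822643e+00, -2.48226590e-05,
        1.38615593e+00, -2.10103010e-01]), 'qd': array([ 0.00024988, -0.00173902, -0.00136652, -0.00104115,  0.00074319,
       -0.00071332]), 'tau': array([ 1.43261841e-03, -3.85574698e+01, -3.22111022e+01,  7.02982466e-02,
        3.77434096e-02, -1.53342962e-04]), 'position': array([0.17117009, 0.54828813, 0.21362812]), 'eef_rot': array([-0.69841189,  0.69962673, -0.1068581 ,  0.1064172 ]), 'ft_force': array([ 0.53706904,  0.01042722, -0.04635099]), 'moment': array([-0.01987736, -0.04580581, -0.0370414 ]), 'finger_gap': 0.9987778767202631}
scene [[482.69556095   0.         317.71923365]
 [  0.         482.69556095 247.23283525]
 [  0.           0.           1.        ]] [[ 0.52388277 -0.85177314 -0.00541839]
 [-0.44323755 -0.26716996 -0.85566389]
 [ 0.72738388  0.4506692  -0.51750358]] [-0.57573432  0.20287812  0.71807196]
top [[585.33628817   0.         314.94987256]
 [  0.         585.33628817 237.30886919]
 [  0.           0.           1.        ]] [[ 0.0278392  -0.99957391 -0.00877338]
 [-0.9862766  -0.02603787 -0.16303527]
 [ 0.16273737  0.01319175 -0.98658123]] [-0.3571789   0.48664083  1.08276548]
wrist [[371.64829954   0.         323.14979456]
 [  0.         371.64829954 240.48258021]
 [  0.           0.           1.        ]] [[ 0.29917259  0.95419573 -0.0025026 ]
 [ 0.92251831 -0.28856844  0.25629714]
 [ 0.24383547 -0.07898577 -0.9665948 ]] [-0.57415896 -0.02774921  0.39118618]
```

View pics/scene0.png

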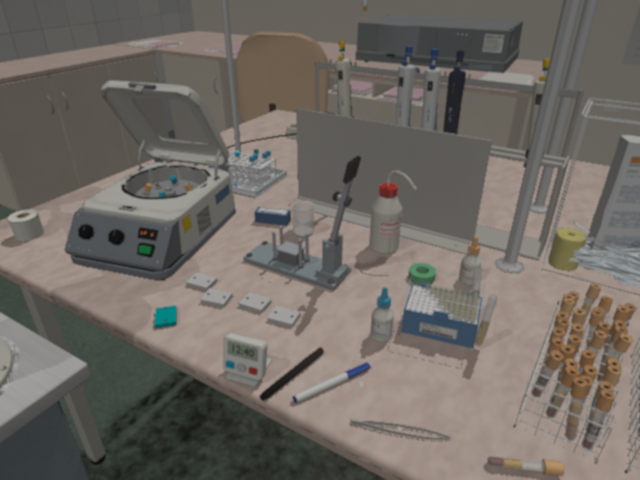

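View pics/top0.png

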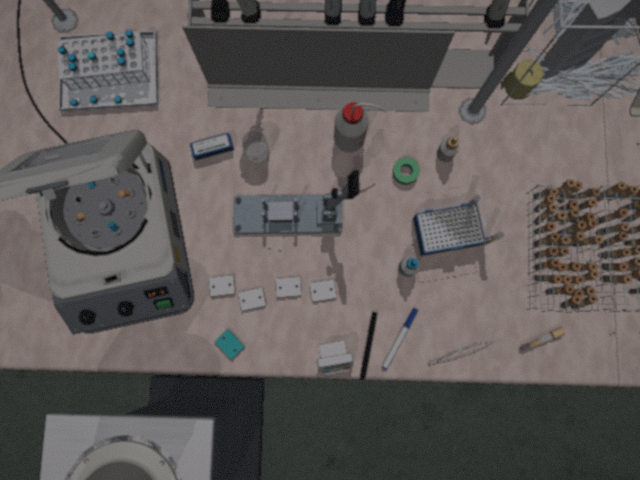

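View pics/wrist0.png

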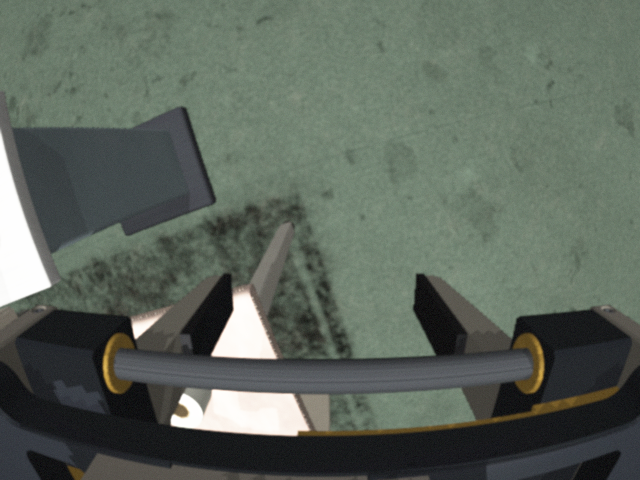

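Clamp sits at about (288,214) in the top view with its hinge to the right (world -y). The four plates lie in a row at (221,286), (251,299), (288,287) and (322,291). The turquoise decoy is at (230,345), the centrifuge to the left. Now I'll measure with the networks.

```bash
cat > h.py <<'E'
from cell import robot
import numpy as np, cv2
def ray(c,u,v):
    K=c["intrinsics"];R=c["R"];t=c["t"]
    d=R.T@np.array([(u-K[0,2])/K[0,0],(v-K[1,2])/K[1,1],1.]); return -R.T@t,d
def onz(c,u,v,z):
    o,d=ray(c,u,v); return o+d*(z-o[2])/d[2]
def proj(c,X):
    x=c["R"]@np.asarray(X)+c["t"]; K=c["intrinsics"]
    return K[0,0]*x[0]/x[2]+K[0,2],K[1,1]*x[1]/x[2]+K[1,2]
E
python3 - <<'E'
from h import *
for n in ["top","scene"]:
    c=robot.camera(n)
    np.save(f"pics/{n}.npy",c,allow_pickle=True)
    for k in ["plate_0_c","clamp","press_arm","beaker_c","dropper_c","cell_top"]:
        try: L=robot.silhouettes(c,k)
        except Exception as e: print(k,e); continue
        for s in L:
            if s["p"]<.2: continue
            m=s["region"].astype(np.uint8); ys,xs=np.nonzero(m)
            r=cv2.minAreaRect(np.c_[xs,ys].astype(np.float32))
            print(n,k,round(s["p"],2),s["rect"],np.round(onz(c,xs.mean(),ys.mean(),0.01),4),[np.round(q,1) for q in r], c["img"][m>0].mean(0).round())
            cen=r[0]
            if k=="plate_0_c":
                b=cv2.boxPoints(r); w=np.array([onz(c,*p,0.009)[:2] for p in b]); e1=w[1]-w[0];e2=w[2]-w[1]
                print("   ",np.round(w.mean(0),4),np.linalg.norm(e1).round(4),np.degrees(np.arctan2(e1[1],e1[0])).round(1),np.linalg.norm(e2).round(4),np.degrees(np.arctan2(e2[1],e2[0])).round(1))
print(robot.observe()["time"])
im=np.load("pics/top.npy",allow_pickle=True).item()["img"]
cv2.imwrite("pics/tc.png",cv2.resize(im[150:360,170:400],None,fx=3.4,fy=2.8*1.0,interpolation=cv2.INTER_CUBIC)[:,:,::-1])
im=np.load("pics/scene.npy",allow_pickle=True).item()["img"]
cv2.imwrite("pics/sc.png",cv2.resize(im[140:340,170:400],None,fx=3,fy=3,interpolation=cv2.INTER_CUBIC)[:,:,::-1])
E
```

```text
top plate_0_c 0.86 [274.2, 275.6, 303.4, 297.7] [ 0.4022 -0.2931  0.01  ] [array([287.5, 286.9]), array([18.6, 24.7]), np.float64(85.6)] [135. 134. 135.]
    [ 0.4021 -0.293 ] 0.048 -84.0 0.0362 -173.8
top clamp 0.97 [231.4, 168.0, 359.0, 235.3] [ 0.5512 -0.299   0.01  ] [array([297.2, 211.9]), array([ 58.1, 135.9]), np.float64(77.7)] [80. 84. 89.]
top press_arm 0.69 [323.5, 168.9, 359.7, 213.5] [ 0.5958 -0.3992  0.01  ] [array([344.3, 192.8]), array([21.2, 50.2]), np.float64(45.0)] [40. 40. 41.]
top beaker_c 0.77 [240.7, 129.4, 264.8, 165.9] [ 0.6845 -0.2161  0.01  ] [array([255.2, 146. ]), array([34.2, 26.1]), np.float64(65.6)] [95. 91. 90.]
top dropper_c 0.55 [400.5, 257.7, 421.1, 276.3] [ 0.4484 -0.5269  0.01  ] [array([408.5, 266.5]), array([17. , 19.8]), np.float64(45.0)] [66. 81. 86.]
top cell_top 0.9 [269.9, 200.9, 291.4, 223.3] [ 0.5495 -0.2716  0.01  ] [array([279.5, 212.5]), array([21., 23.]), np.float64(90.0)] [109. 111. 118.]
scene plate_0_c 0.85 [236.6, 292.5, 271.0, 314.4] [ 0.3951 -0.3004  0.01  ] [array([254.6, 302.7]), array([30.3, 16.8]), np.float64(16.4)] [141. 13
[... 581 characters left out ...]
 ] [array([302.5, 218.5]), array([35., 23.]), np.float64(90.0)] [133. 127. 122.]
scene beaker_c 0.62 [198.0, 290.4, 232.8, 307.9] [ 0.3708 -0.2317  0.01  ] [array([216.2, 297.5]), array([30.8, 17.5]), np.float64(11.3)] [140. 137. 134.]
scene beaker_c 0.6 [239.8, 153.5, 360.6, 289.9] [ 0.6103 -0.2835  0.01  ] [array([327.3, 237.3]), array([ 85. , 155.2]), np.float64(47.6)] [88. 89. 90.]
scene dropper_c 0.68 [371.3, 288.2, 390.8, 342.7] [ 0.4725 -0.5141  0.01  ] [array([382.3, 314.6]), array([22.4, 53.4]), np.float64(4.4)] [104. 110. 110.]
scene cell_top 0.72 [272.6, 242.1, 301.1, 266.3] [ 0.563  -0.2576  0.01  ] [array([289.5, 253.5]), array([28.5, 21.5]), np.float64(18.4)] [95. 95. 97.]
0.85
```

View pics/sc.png

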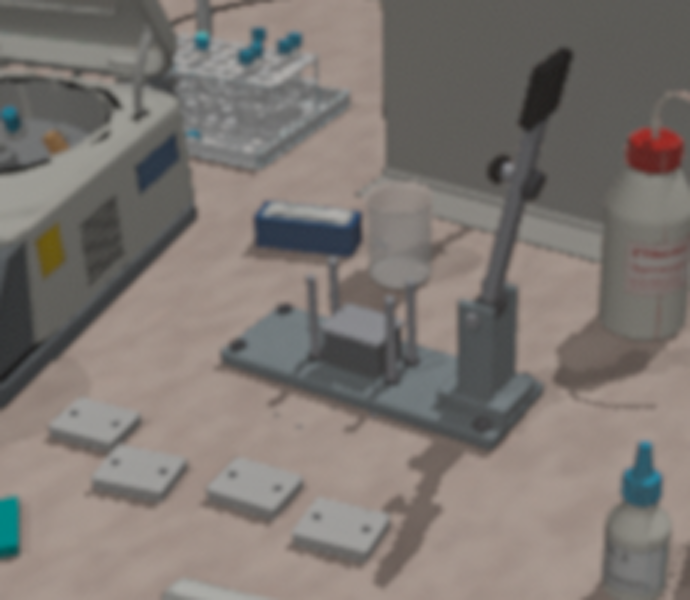

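View pics/tc.png

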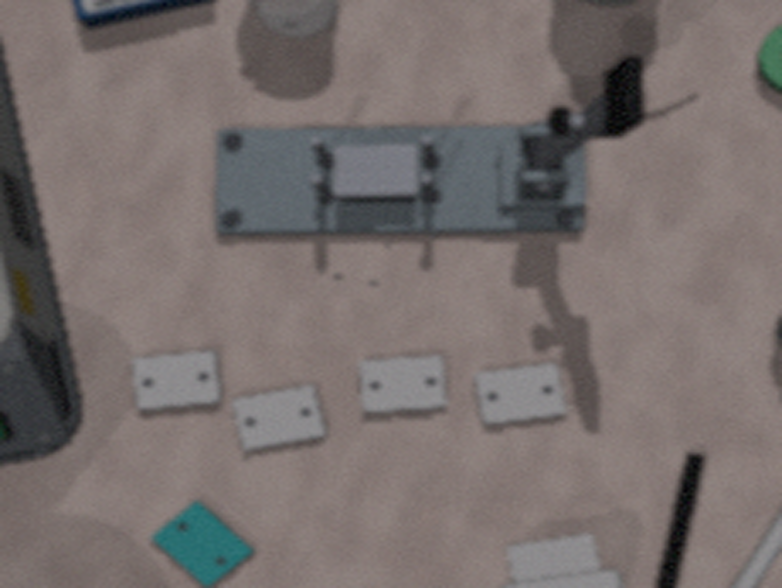

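```bash
cat >> h.py <<'E'
from scipy.spatial.transform import Rotation as Ro
def quat(yaw):
    # tool down, jaw (tool z) along world (cos yaw, sin yaw)
    z=np.array([np.cos(yaw),np.sin(yaw),0]); y=np.array([0,0,-1.]); x=np.cross(y,z)
    q=Ro.from_matrix(np.c_[x,y,z]).as_quat(); return np.array([q[3],*q[:3]])
def wray(c,u,v):
    K=c["intrinsics"];dx=(u-K[0,2])/K[0,0];dy=(v-K[1,2])/K[1,1];r=np.hypot(dx,dy)
    s=np.sin(r)/r if r>1e-9 else 1.
    d=c["R"].T@np.array([dx*s,dy*s,np.cos(r)]); return -c["R"].T@c["t"],d
def wonz(c,u,v,z):
    o,d=wray(c,u,v); return o+d*(z-o[2])/d[2]
def wproj(c,X):
    x=c["R"]@np.asarray(X)+c["t"];K=c["intrinsics"];n=np.hypot(x[0],x[1]);r=np.arctan2(n,x[2])
    return K[0,0]*x[0]/n*r+K[0,2],K[1,1]*x[1]/n*r+K[1,2]
E
python3 - <<'E'
from h import *
c=np.load("pics/top.npy",allow_pickle=True).item()
print("base",[np.round(onz(c,u,v,.012),4) for u,v in [(234.4,197.5),(341.2,194.6),(342,232.1),(234.4,233.9)]])
for h in(.034,.044): print("cell",h,[np.round(onz(c,u,v,h),4)[:2] for u,v in [(267.9,201.8),(292.9,201.1),(292.9,218.9),(267.9,220.4)]])
g=c["img"].astype(int)
m=((g.min(2)>118)&(g.max(2)-g.min(2)<14)).astype(np.uint8)
n,l,s,ce=cv2.connectedComponentsWithStats(m)
for i in range(1,n):
    if 150<s[i,4]<900:
        ys,xs=np.nonzero(l==i); r=cv2.minAreaRect(np.c_[xs,ys].astype(np.float32))
        b=cv2.boxPoints(r); w=np.array([onz(c,*p,.01)[:2] for p in b]);e1=w[1]-w[0];e2=w[2]-w[1]
        print(ce[i].round(),s[i,4],w.mean(0).round(4),np.linalg.norm(e1).round(3),np.degrees(np.arctan2(e1[1],e1[0])).round(1),np.linalg.norm(e2).round(3))
q=robot.observe()["eef_rot"]; R=Ro.from_quat([q[1],q[2],q[3],q[0]]).as_matrix(); print(R)
o=-c["R"].T@c["t"]; print(o)
for y in (0,np.pi):
    print(robot.inverse_kinematics([.42,-.29,.2],quat(y)),robot.inverse_kinematics([.55,-.28,.06],quat(y)))
E
```

```text
base [array([ 0.5764, -0.1814,  0.012 ]), array([ 0.5877, -0.3932,  0.012 ]), array([ 0.5123, -0.3963,  0.012 ]), array([ 0.5031, -0.1851,  0.012 ])]
cell 0.034 [array([ 0.5644, -0.2504]), array([ 0.567, -0.299]), array([ 0.5318, -0.3002]), array([ 0.5276, -0.2519])]
cell 0.044 [array([ 0.5621, -0.2514]), array([ 0.5648, -0.2995]), array([ 0.5298, -0.3007]), array([ 0.5257, -0.2529])]
[135.  54.] 272 [0.8856 0.0463] 0.033 -85.3 0.088
[91. 54.] 838 [0.8706 0.1397] 0.128 -84.4 0.084
[150.  75.] 500 [0.8404 0.0195] 0.046 -88.7 0.141
[62. 68.] 155 [0.8494 0.1856] 0.029 -86.0 0.054
[211. 143.] 249 [ 0.687  -0.1267] 0.068 -73.9 0.022
[281. 210.] 240 [ 0.5548 -0.2727] 0.044 -88.5 0.03
[434. 233.] 611 [ 0.5234 -0.5866] 0.07 -77.0 0.073
[136. 253.] 482 [0.4513 0.0113] 0.123 -49.3 0.059
[221. 285.] 416 [ 0.4024 -0.1636] 0.047 -81.7 0.036
[288. 286.] 430 [ 0.4033 -0.293 ] 0.05 -83.7 0.036
[322. 290.] 434 [ 0.3999 -0.3609] 0.051 -78.1 0.039
[251. 299.] 420 [ 0.3775 -0.2228] 0.048 -76.5 0.035
[395. 347.] 193 [ 0.2939 -0.502 ] 0.082 -28.0 0.009
[333. 353.] 621 [ 0.2796 -0.3847] 0.065 -78.5 0.041
[[ 9.54496141e-01 -4.48153708e-06  2.98223268e-01]
 [-2.98223268e-01  2.40601900e-05  9.54496140e-01]
 [-1.14529183e-05 -1.00000000e+00  2.16288599e-05]]
[ 0.31369963 -0.3586392   1.14444205]
[-8.41439170e-01  1.36409709e-03  1.79300321e+00 -4.44089210e-16
  1.34722534e+00 -8.41439170e-01] [-6.66410705e-01  4.22501122e-01  1.59595479e+00 -4.44089210e-16
  1.12313674e+00 -6.66410705e-01]
[-8.41439170e-01  1.36409709e-03  1.79300321e+00 -4.44089210e-16
  1.34722534e+00  2.30015348e+00] [-6.66410705e-01  4.22501122e-01  1.59595479e+00 -4.44089210e-16
  1.12313674e+00  2.47518195e+00]
```

```bash
python3 - <<'E'
from h import *
# raise
o=robot.observe(); 
yaw=np.arctan2(.9545,.2982)
a=np.array([.195,.347,.5]);
for z in (.5,.45):
  print(z,robot.inverse_kinematics([.195,.347,z],o["eef_rot"]),robot.inverse_kinematics([.30,-.26,z],quat(0)))
E
```

```text
0.5 [ 7.52819976e-01 -3.09969657e-01  1.48366553e+00  2.23622557e-05
  1.96788360e+00 -5.15137026e-01] [-1.02090551e+00 -3.12674491e-01  1.48572756e+00 -4.44089210e-16
  1.96853959e+00 -1.02090551e+00]
0.45 [ 7.52819976e-01 -3.43339538e-01  1.60811356e+00  2.16269947e-05
  1.87680545e+00 -5.15139159e-01] [-1.02090551e+00 -3.46134354e-01  1.61019315e+00 -4.44089210e-16
  1.87753385e+00 -1.02090551e+00]
```

```bash
python3 - <<'E'
from h import *
o=robot.observe()
robot.move_pose([.195,.347,.48],o["eef_rot"])
robot.move_pose([.32,-.26,.48],quat(0))
robot.move_pose([.46,-.28,.19],quat(0))
c=robot.camera("wrist"); np.save("pics/w1.npy",c,allow_pickle=True); cv2.imwrite("pics/w1.png",c["img"][:,:,::-1])
o=robot.observe();print(o["time"],o["position"],o["ft_force"])
E
```

```text
5.6083 [ 0.46067267 -0.28101845  0.19199485] [-0.44956135 -0.39947862  0.18390177]
```

View pics/w1.png

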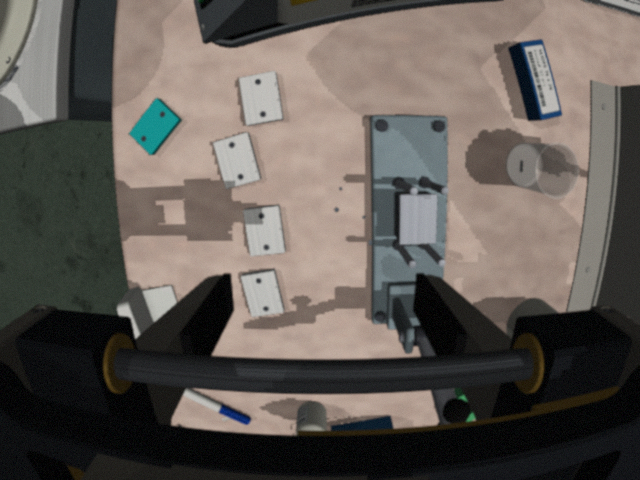

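The wrist view shows the four plates at about (260,98), (237,160), (264,230) and (262,293), and the cell top at (418,219). I'll extract corners from it.

```bash
python3 - <<'E'
from h import *
c=np.load("pics/w1.npy",allow_pickle=True).item(); im=c["img"]
g=im.astype(int)
m=((g.min(2)>150)&(g.max(2)-g.min(2)<14)).astype(np.uint8)
m=cv2.morphologyEx(m,cv2.MORPH_CLOSE,np.ones((5,5),np.uint8)); m=cv2.morphologyEx(m,cv2.MORPH_OPEN,np.ones((5,5),np.uint8))
n,l,s,ce=cv2.connectedComponentsWithStats(m)
for i in range(1,n):
    x,y=ce[i]
    if 200<s[i,4]<5000 and 180<x<460 and y<330:
        ct,_=cv2.findContours((l==i).astype(np.uint8),0,cv2.CHAIN_APPROX_NONE); p=ct[0][:,0,:]
        z=.01 if x<330 else .044
        w=np.array([wonz(c,*q,z)[:2] for q in p])*1000
        r=cv2.minAreaRect(w.astype(np.float32)); print(ce[i].round(),s[i,4],[np.round(k,1) for k in r])
cv2.imwrite("pics/w1c.png",cv2.resize(im[100:330,350:460],None,fx=2.6*2,fy=2.6,interpolation=cv2.INTER_CUBIC)[:,:,::-1])
cv2.imwrite("pics/w1d.png",cv2.resize(im[165:275,360:460],None,fx=5,fy=5,interpolation=cv2.INTER_CUBIC)[:,:,::-1])
E
```

```text
[260.  98.] 1742 [array([ 401.3, -162.9]), array([34.9, 46.8]), np.float64(8.3)]
[236. 159.] 1603 [array([ 376.8, -222.7]), array([35.1, 46.9]), np.float64(13.7)]
[418. 219.] 1611 [array([ 545.5, -271. ]), array([32.1, 47.6]), np.float64(0.8)]
[266. 234.] 1307 [array([ 401.8, -292.6]), array([35., 47.]), np.float64(6.3)]
[262. 294.] 1356 [array([ 396.8, -359.7]), array([35. , 46.6]), np.float64(10.2)]
```

View pics/w1d.png

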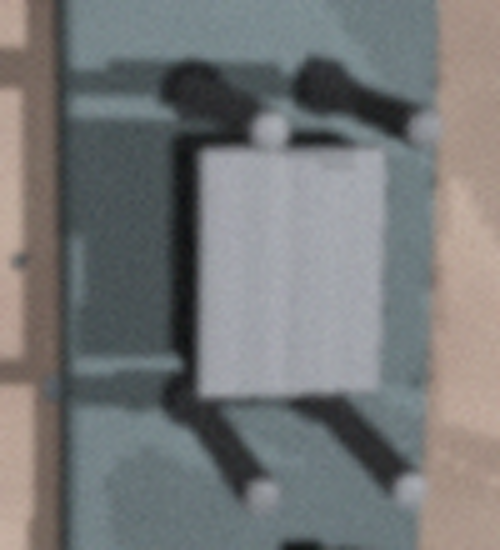

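```bash
python3 - <<'E'
from h import *
c=np.load("pics/w1.npy",allow_pickle=True).item()
P=[(268,130),(424,127),(262,491),(409,489)]
w=np.array([wonz(c,360+(u-2)/5,165+(v-2)/5,.076)[:2] for u,v in P])*1000
print(w.round(1),w.mean(0).round(1)); 
print("len", np.linalg.norm(w[0]-w[2]),np.linalg.norm(w[1]-w[3]),np.linalg.norm(w[0]-w[1]),np.linalg.norm(w[2]-w[3]))
d=w[2]+w[3]-w[0]-w[1]; print("clamp x ang",np.degrees(np.arctan2(d[1],d[0])))
C=[(199,148),(384,149),(379,388),(197,399)]
for z in (.034,.038,.042,.044,.046,.05):
    w=np.array([wonz(c,360+(u-2)/5,165+(v-2)/5,z)[:2] for u,v in C])*1000
    print(z,w.mean(0).round(1),[np.linalg.norm(w[i]-w[(i+1)%4]).round(1) for i in range(4)])
# base edges
t=np.load("pics/top.npy",allow_pickle=True).item()
pt=[(281,210)]
for z in (.034,.044,.05): print(z,[np.round(onz(t,280.4,v,z)*1000,1)[:2] for v in (210.5,)])
s=np.load("pics/scene.npy",allow_pickle=True).item()
print("scene cell corners");S=[(318,334),(343,308),(400,322),(375,347)]
for z in (.034,.044,.05):
    w=np.array([onz(s,170+u/3,140+v/3,z)[:2] for u,v in S])*1000; print(z,w.mean(0).round(1))
E
```

```text
[[ 531.1 -243.9]
 [ 557.3 -242.8]
 [ 533.5 -303.6]
 [ 559.3 -303.6]] [ 545.3 -273.5]
len 59.83276274427438 60.9253951671176 26.157011539107977 25.810073373531402
clamp x ang -87.88916965694186
0.034 [ 547.4 -275.5] [np.float64(35.1), np.float64(45.4), np.float64(35.5), np.float64(46.9)]
0.038 [ 546.4 -274.7] [np.float64(34.7), np.float64(44.9), np.float64(35.1), np.float64(46.4)]
0.042 [ 545.3 -273.8] [np.float64(34.3), np.float64(44.3), np.float64(34.6), np.float64(45.8)]
0.044 [ 544.7 -273.4] [np.float64(34.0), np.float64(44.1), np.float64(34.4), np.float64(45.5)]
0.046 [ 544.2 -273. ] [np.float64(33.8), np.float64(43.8), np.float64(34.2), np.float64(45.2)]
0.05 [ 543.1 -272.2] [np.float64(33.4), np.float64(43.2), np.float64(33.8), np.float64(44.6)]
0.034 [array([ 547.8, -275.4])]
0.044 [array([ 545.6, -276.1])]
0.05 [array([ 544.4, -276.6])]
scene cell corners
0.034 [ 547.6 -272.7]
0.044 [ 534.3 -282.3]
0.05 [ 526.3 -288. ]
```

```bash
cat >> h.py <<'E'
CC=np.array([.5453,-.2735]); CY=np.radians(2.1)
def pick(x,y,deg):
    q=quat(np.radians(deg))
    robot.move_pose([x,y,.07],q); robot.servo_line([x,y,.004],rate=.08)
    print("open",robot.observe()["finger_gap"], robot.observe()["position"])
    robot.gripper_to(.3,newtons=20)
    o=robot.observe(); print("grip",o["finger_gap"],o["position"],o["time"])
    robot.servo_line([x,y,.13],rate=.2)
    return o["position"][2]
def place(zg,hguess):
    q=quat(CY); robot.move_pose([*CC,.13],q)
    zc=hguess+.004
    robot.servo_line([*CC,zc+.012],rate=.15)
    robot.hold(.2)
    hit=robot.servo_line([*CC,zc-.015],rate=.02,until_force=4)
    o=robot.observe(); print("hit",hit,o["position"],o["ft_force"],"bottom z",o["position"][2]-zg,o["time"])
E
python3 - <<'E'
from h import *
zg=pick(.4018,-.2926,6.3)
place(zg,.042)
c=robot.camera("wrist"); cv2.imwrite("pics/w2.png",c["img"][:,:,::-1])
E
```

```text
open 0.9975599550745166 [ 0.40217537 -0.2929946   0.0044966 ]
grip 0.38760042143931644 [ 0.40179115 -0.29257508  0.00398947] 8.0667
hit True [ 0.54526891 -0.27346081  0.04564702] [-1.28579787  0.2128471   3.41638689] bottom z 0.04165755213104562 11.0583
```

View pics/w2.png

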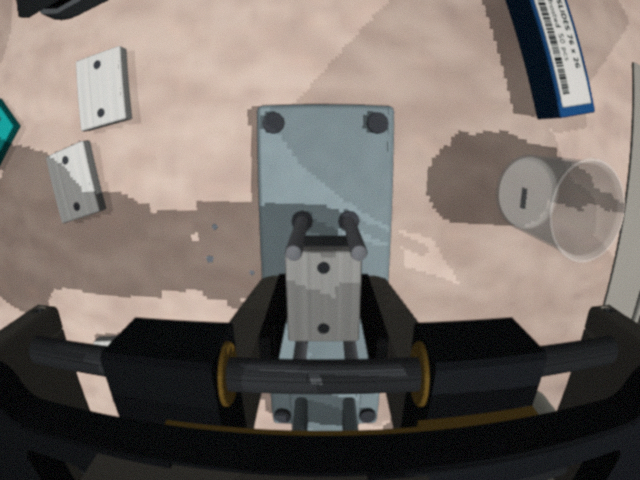

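```bash
cat >> h.py <<'E'
def release():
    robot.gripper_to(.75); o=robot.observe()["position"]
    robot.servo_line([*CC,.14],rate=.2)
E
python3 - <<'E'
from h import *
release()
zg=pick(.3968,-.3597,10.2)
place(zg,.0517)
c=robot.camera("wrist"); cv2.imwrite("pics/w3.png",c["img"][:,:,::-1])
E
```

```text
open 0.7473950837929876 [ 0.39710019 -0.36015619  0.00448365]
grip 0.3874760722116226 [ 0.39689523 -0.35976871  0.0041347 ] 14.725
hit True [ 0.54527406 -0.273441    0.05583252] [-0.26061996  1.00856863  4.96487969] bottom z 0.05169781312542618 17.725
```

View pics/w3.png

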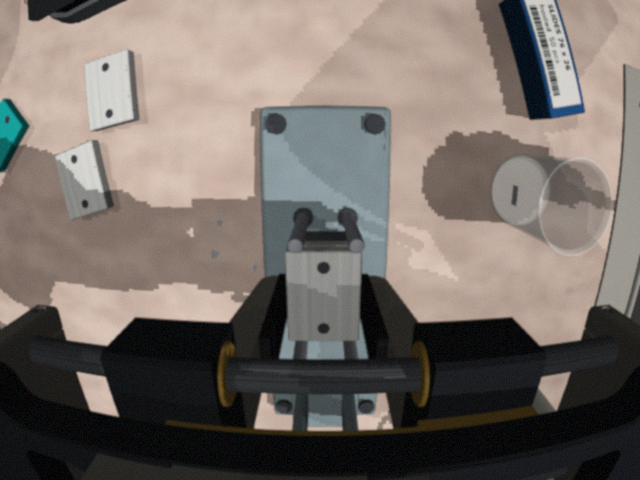

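Two plates top out at 61.7 mm, which would compress the foot only about 0.7 mm (2 N, under the required 3 N). So a third is needed: its top at 71.7 mm should leave the arm about 0.06 rad from level, within the 0.11 limit.

```bash
python3 - <<'E'
from h import *
release()
c=robot.camera("wrist"); cv2.imwrite("pics/w4.png",c["img"][:,:,::-1])
zg=pick(.3768,-.2227,13.7)
place(zg,.0617)
release()
c=robot.camera("wrist"); cv2.imwrite("pics/w5.png",c["img"][:,:,::-1]);np.save("pics/w5.npy",c,allow_pickle=True)
c=robot.camera("scene"); cv2.imwrite("pics/s5.png",cv2.resize(c["img"][130:330,200:430],None,fx=3,fy=3)[:,:,::-1]);np.save("pics/s5.npy",c,allow_pickle=True)
E
```

```text
open 0.749452653485973 [ 0.37722772 -0.22311532  0.00446445]
grip 0.38857485421396487 [ 0.37688988 -0.22278531  0.00414359] 21.4083
hit True [ 0.5452453  -0.27346675  0.06582997] [-1.10864713  0.47512557  5.12861263] bottom z 0.06168638326049234 24.35
```

View pics/w5.png

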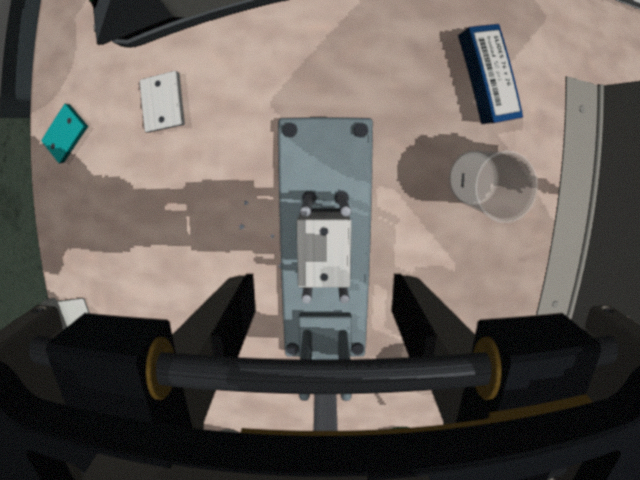

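View pics/s5.png

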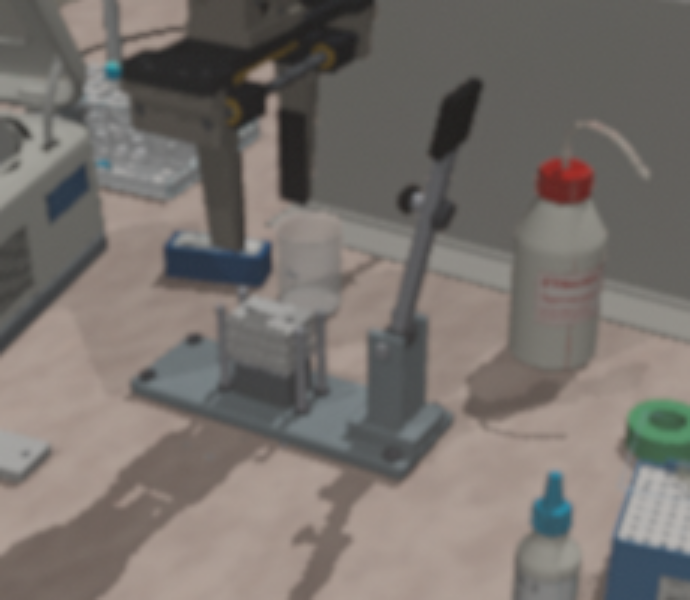

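Three plates are stacked squarely between the posts, with the arm still open and leaning back. Next I'll estimate the arm angle and plan the press arc.

```bash
cat >> h.py <<'E'
U=np.array([np.cos(CY-np.pi/2),np.sin(CY-np.pi/2),0]); H=np.array([*CC,.082])+.095*U
def face(th,dv=0.,r=.156,off=.005):
    a=-U*np.cos(th)+np.array([0,0,np.sin(th)]); n=U*np.sin(th)+np.array([0,0,np.cos(th)])
    return H+r*a+off*n-U*dv
E
python3 - <<'E'
from h import *
s=np.load("pics/s5.npy",allow_pickle=True).item()
print(H)
for th in (1.57,1.65,1.7,1.75,1.8,1.85,1.9): print(th,np.round(proj(s,face(th,off=0)),1),face(th).round(3), np.round(proj(s,face(th,r=.176,off=0)),1))
m=robot.silhouettes(s,"press_arm")
E
python3 - <<'E'
from h import *
q=quat(CY)
P=[face(1.75,-.07)+[0,0,-.03]]+[face(t,-.01) for t in np.linspace(1.7,.1,12)]
for p in P: print(p.round(3),robot.inverse_kinematics(p,q).round(2))
E
```

```text
[ 0.54878115 -0.3684362   0.082     ]
1.57 [331.8 162.4] [ 0.549 -0.373  0.238] [331.9 151.2]
1.65 [338.3 163.9] [ 0.549 -0.386  0.237] [339.3 152.9]
1.7 [342.3 165.2] [ 0.55  -0.393  0.236] [343.9 154.3]
1.75 [346.4 166.7] [ 0.55  -0.401  0.235] [348.6 155.9]
1.8 [350.4 168.4] [ 0.55  -0.409  0.233] [353.2 157.8]
1.85 [354.4 170.3] [ 0.551 -0.416  0.231] [357.8 160. ]
1.9 [358.3 172.4] [ 0.551 -0.424  0.228] [362.3 162.4]
[ 0.553 -0.471  0.205] [-0.87  0.56  1.11 -0.    1.47 -0.91]
[ 0.55  -0.403  0.236] [-0.81  0.42  1.23 -0.    1.49 -0.85]
[ 0.549 -0.381  0.238] [-0.79  0.39  1.28 -0.    1.48 -0.82]
[ 0.548 -0.358  0.237] [-0.76  0.35  1.32 -0.    1.47 -0.8 ]
[ 0.548 -0.336  0.232] [-0.74  0.32  1.37 -0.    1.45 -0.77]
[ 0.547 -0.315  0.224] [-0.71  0.3   1.42 -0.    1.43 -0.75]
[ 0.546 -0.295  0.214] [-0.69  0.28  1.46 -0.    1.4  -0.73]
[ 0.545 -0.277  0.2  ] [-0.67  0.26  1.51 -0.    1.37 -0.7 ]
[ 0.545 -0.261  0.184] [-0.65  0.26  1.55 -0.    1.34 -0.68]
[ 0.544 -0.247  0.166] [-0.63  0.26  1.58 -0.    1.3  -0.66]
[ 0.544 -0.236  0.146] [-0.61  0.26  1.61 -0.    1.26 -0.65]
[ 0.544 -0.228  0.125] [-0.6   0.28  1.64 -0.    1.22 -0.64]
[ 0.543 -0.224  0.103] [-0.6   0.3   1.66 -0.    1.18 -0.63]
```

```bash
python3 - <<'E'
from h import *
q=quat(CY)
robot.servo_line([*CC,.33],rate=.25)
robot.gripper_to(0.0)
robot.move_pose([.553,-.48,.36],q)
robot.servo_line([.553,-.48,.215],rate=.2)
robot.hold(.1)
print(robot.observe()["ft_force"].round(2))
robot.servo_line([.550,-.385,.222],rate=.08)
print(robot.observe()["ft_force"].round(2),robot.observe()["time"])
for t in np.linspace(1.5,.7,7):
    robot.servo_line(face(t,-.01),rate=.09)
    o=robot.observe(); print(t.round(2),o["ft_force"].round(2),o["time"])
c=robot.camera("scene"); cv2.imwrite("pics/s6.png",cv2.resize(c["img"][130:330,200:430],None,fx=3,fy=3)[:,:,::-1])
E
```

```text
[ 0.54  0.19 -0.8 ]
[0.6  0.34 0.3 ] 30.8083
1.5 [ 0.2  -0.55  0.26] 31.1833
1.37 [ 0.36  0.04 -0.73] 31.5667
1.23 [-0.19  0.41  0.47] 31.95
1.1 [-0.56  0.41  0.14] 32.3333
0.97 [0.75 0.07 0.18] 32.7167
0.83 [-0.01  0.81 -0.16] 33.1
0.7 [ 0.09 -0.08 -0.59] 33.4833
```

View pics/s6.png

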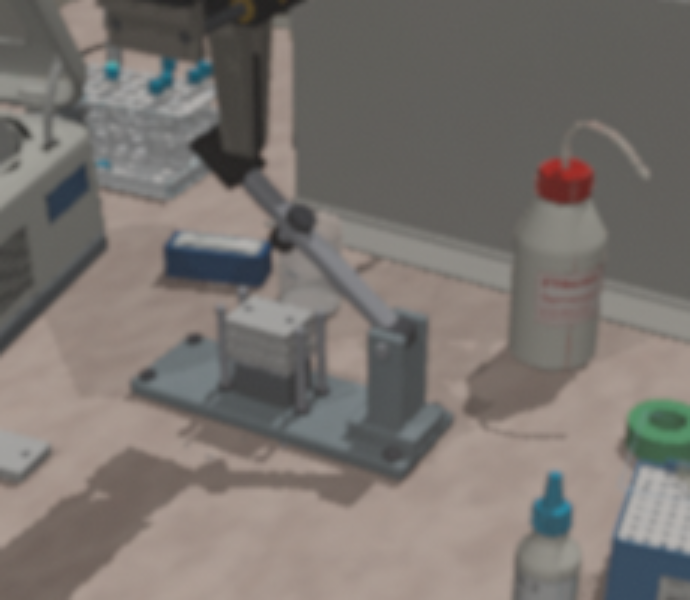

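The arm has swung to about 45° with the fingertips on the paddle's inner half. I'll continue down, shifting the contact outward.

```bash
python3 - <<'E'
from h import *
for t,d in zip(np.linspace(.6,.15,5),[-.008,-.005,-.002,0,0.002]):
    robot.servo_line(face(t,d),rate=.07)
    o=robot.observe(); print(t.round(2),o["ft_force"].round(2),o["time"])
p=face(.15,.002)
hit=robot.servo_line(p+[0,0,-.03],rate=.015,until_force=18)
o=robot.observe(); print(hit,o["position"].round(4),o["ft_force"],o["time"])
robot.hold(.5)
o=robot.observe(); print(o["position"].round(4),o["ft_force"],np.abs(o["qd"]).max())
print("theta est",np.arcsin((o["position"][2]-.087)/.158))
c=robot.camera("scene"); cv2.imwrite("pics/s7.png",cv2.resize(c["img"][130:330,200:430],None,fx=3,fy=3)[:,:,::-1])
c=robot.camera("wrist"); cv2.imwrite("pics/w7.png",c["img"][:,:,::-1])
E
```

```text
0.6 [-0.42 -0.32 -0.26] 33.925
0.49 [0.1  0.51 0.86] 34.35
0.38 [0.01 0.32 0.62] 34.775
0.26 [-0.11  0.08  0.78] 35.1833
0.15 [-0.64  0.36  0.29] 35.5917
True [ 0.5432 -0.212   0.0971] [-2.33519015  1.4163576   8.06442563] 36.6917
[ 0.5432 -0.212   0.0972] [-2.19595289  1.33103423  7.5514281 ] 0.002259620898548592
theta est 0.06442331374159851
```

View pics/s7.png

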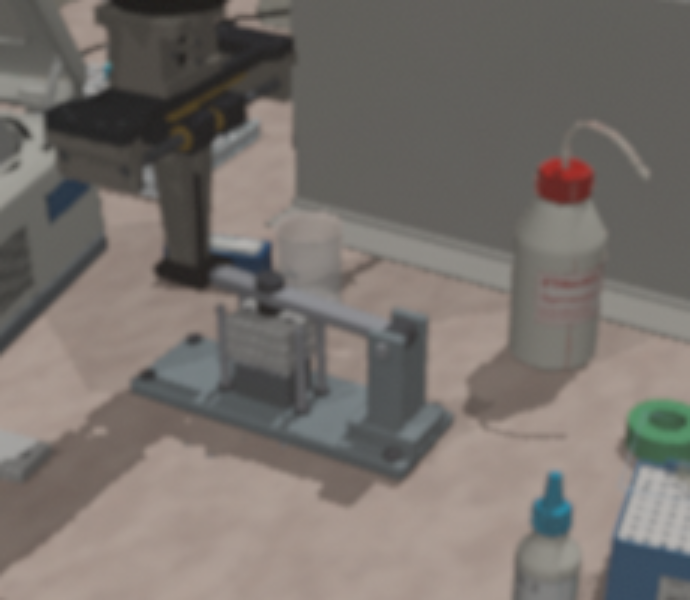

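View pics/w7.png

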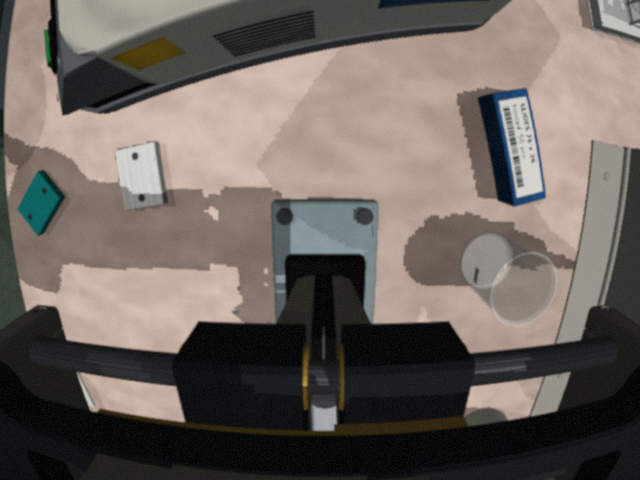

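Foot is bearing and the arm is at about 0.064 rad, pushed with 7.5 N. I'll press slightly more and check that it holds.

```bash
python3 - <<'E'
from h import *
p=robot.observe()["position"]
print(robot.servo_line([p[0],p[1],p[2]-.006],rate=.01,until_force=7))
for i in range(4):
    robot.hold(.4); o=robot.observe(); print(o["position"].round(4),o["ft_force"].round(2),np.arcsin((o["position"][2]-.087)/.158).round(4),o["time"])
E
```

```text
True
[ 0.5433 -0.212   0.0974] [-1.83  1.07  8.6 ] 0.0657 37.9667
[ 0.5432 -0.212   0.0973] [-2.09  1.25  7.56] 0.0655 38.3667
[ 0.5432 -0.212   0.0974] [-2.2   0.83  7.2 ] 0.0656 38.7667
[ 0.5433 -0.212   0.0974] [-2.55  0.19  7.62] 0.0657 39.1667
```

```bash
python3 - <<'E'
from h import *
p=robot.observe()["position"]; z=.0972
while True:
    robot.servo_line([p[0],p[1],z],rate=.01); robot.hold(.3); o=robot.observe()
    print(round(z,4),o["position"].round(4),o["ft_force"].round(2),o["time"])
    if o["ft_force"][2]>12 or z<.094: break
    z-=.0004
robot.hold(.6); o=robot.observe(); print(o["ft_force"].round(2),o["position"].round(4),np.abs(o["qd"]).max())
E
```

```text
0.0972 [ 0.5433 -0.2121  0.0982] [-3.16  1.85  7.62] 39.7417
0.0968 [ 0.5433 -0.2121  0.0978] [-3.48  2.47  9.26] 40.2917
0.0964 [ 0.5433 -0.2121  0.0975] [-2.58  3.03  9.12] 40.8417
0.096 [ 0.5433 -0.212   0.0971] [-3.57  3.02  9.42] 41.3917
0.0956 [ 0.5433 -0.212   0.0969] [-4.29  3.28 10.27] 41.9417
0.0952 [ 0.5433 -0.212   0.0968] [-5.62  2.82 11.59] 42.4917
0.0948 [ 0.5433 -0.212   0.0967] [-5.39  4.17 13.61] 43.0417
[-5.95  3.28 13.85] [ 0.5433 -0.212   0.0967] 0.0011749709595951013
```

Steady push of 14 N and the foot has bottomed: z stays at 0.0967 m while the force rises, giving about 0.061 rad. Handing in.

```bash
python3 - <<'E'
from h import *
c=robot.camera("top"); cv2.imwrite("pics/t8.png",c["img"][:,:,::-1])
robot.job_done()
o=robot.observe(); print(o["ft_force"].round(2),o["position"].round(4),o["time"])
E
```

```text
the job is handed in; nothing more can be done
the job is handed in; nothing more can be done
```

I packed three plates on the cell and swung the press arm down onto them. I handed the job in at about 43 s, still pressing the paddle. No verdict is reported, so the result is unconfirmed.

- **Plate count:** Contact while placing put the cell top at 41.7 mm. Two plates would have reached 61.7 mm, pressing the foot only about 0.7 mm (2 N, under the required 3 N). So I used three, reaching 71.7 mm. The camera estimates of the cell height disagreed (36 to 42 mm), so I relied on the contact value.
- **Stack:** After the third plate, the wrist and scene pictures showed all three flat and square between the posts with the arm still open.
- **Final press:** Before hand-in the fingers pushed down steadily with about 14 N. Fingertip height put the arm about 0.06 rad from level, at rest. The foot seemed fully compressed, since the height barely changed as I pushed harder.
- **Left alone:** The beaker and the fourth plate look unmoved in the last wrist picture, and the dropper bottle in the last scene picture. I took a last top picture but did not look at it before handing in.

The remaining doubt is the plate count. The measured height sits close to the line between two and three plates, so the arm rests slightly slanted, within the 0.11 rad limit. I did not press on a two-plate pack to compare.

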